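Put away a delivery of printer spares

TASK

Put away the spare parts that have been delivered in the green bin. Pull the black-fronted drawer fully out, stand each round tin from the bin upright in a pocket of its own in the drawer, then push the drawer fully shut; stack every small cardboard carton from the bin flat in one column on the black-banded carton that stands on the desk, each square and in line with it. The delivery may be two or three of each kind; leave the glue bottle, brush pot and scraper where they are.

Things in the scene. Friction and masses are not known exactly. Their poses are not given: they have to be found in the camera images.
- bin: Shallow green open bin, fixed, 250 mm (x) by 220 mm (y) outside, 30 mm high, walls and floor 5 mm thick. Stands left or right of the drawer unit. Origin at the centre of its underside, z up. Cartons and tins start singly on its floor in two rows along its x, cartons' 60 mm length roughly along it.
- unit: White desktop drawer unit, fixed, 200 mm deep (x), 260 mm wide (y), 85 mm high. Origin on the desk under the middle of its front edge; its x axis points from its front to its back, so the drawer slides out along -x of this frame.
- drawer (a joint): How far the drawer is out of the unit, in m: 0 fully shut, 0.16 fully out (both hard stops); it starts nearly shut. Its friction is about 2 N, plus 10 N per m/s; it stays where it is left. Black front plate 250 mm wide, top edge 64 mm above the desk.
- tab (a point): Middle of the orange pull tab on the drawer front, 48 mm above the desk; moves with the drawer. The tab is a fin 14 mm thick (across y of the unit), 30 mm high (33 to 63 mm above the desk), sticking out 34 mm from the front plate towards -x of the unit; it can be pinched across its thickness from above. Axes as the unit's.
- pocket0 (a point): Centre of the floor of pocket 0 in the grey drawer insert, 18 mm above the desk; moves with the drawer. Round, 46 mm in diameter, 14 mm deep (insert's top 32 mm above the desk); three in a row across the drawer, 66 mm apart, 71 mm behind the front plate; under the unit's top when shut, 85 mm in front of the unit when fully out. Axes as the unit's.
- pocket1 (a point): Centre of the floor of pocket 1 in the grey drawer insert, 18 mm above the desk; moves with the drawer. Round, 46 mm in diameter, 14 mm deep (insert's top 32 mm above the desk); three in a row across the drawer, 66 mm apart, 71 mm behind the front plate; under the unit's top when shut, 85 mm in front of the unit when fully out. Axes as the unit's.
- pocket2 (a point): Centre of the floor of pocket 2 in the grey drawer insert, 18 mm above the desk; moves with the drawer. Round, 46 mm in diameter, 14 mm deep (insert's top 32 mm above the desk); three in a row across the drawer, 66 mm apart, 71 mm behind the front plate; under the unit's top when shut, 85 mm in front of the unit when fully out. Axes as the unit's.
- base: Closed kraft cardboard carton with a white label on top and a band (black) round one end, 60 mm (x) by 44 mm (y) by 26 mm (z), 300 g. Origin at the centre of its underside, z up when lying flat, x along its 60 mm length. Loose, flat on the desk, on the other side of the unit from the bin; the column is built on its top.
- carton0: Closed kraft cardboard carton with a white label on top and a band (blue) round one end, 60 mm (x) by 44 mm (y) by 26 mm (z), 50 to 100 g. Origin at the centre of its underside, z up when lying flat, x along its 60 mm length. Loose; starts flat in the bin, may be absent.
- carton1: Closed kraft cardboard carton with a white label on top and a band (teal) round one end, 60 mm (x) by 44 mm (y) by 26 mm (z), 50 to 100 g. Origin at the centre of its underside, z up when lying flat, x along its 60 mm length. Loose; starts flat in the bin, may be absent.
- carton2: Closed kraft cardboard carton with a white label on top and a band (orange) round one end, 60 mm (x) by 44 mm (y) by 26 mm (z), 50 to 100 g. Origin at the centre of its underside, z up when lying flat, x along its 60 mm length. Loose; starts flat in the bin, may be absent.
- tin0: Round closed aluminium tin with a red lid, 40 mm in diameter, 44 mm high, 60 to 130 g. Origin at the centre of its underside, z up when upright. Loose; starts upright in the bin, may be absent.
- tin1: Round closed aluminium tin with a yellow lid, 40 mm in diameter, 44 mm high, 60 to 130 g. Origin at the centre of its underside, z up when upright. Loose; starts upright in the bin, may be absent.
- tin2: Round closed aluminium tin with a blue lid, 40 mm in diameter, 44 mm high, 60 to 130 g. Origin at the centre of its underside, z up when upright. Loose; starts upright in the bin, may be absent.
- glue: White glue bottle with a red cap, 52 mm in diameter, 130 mm high, loose, standing on the far side of the desk. Bystander. Origin at the centre of its underside.
- brushpot: Black pot of brushes, 70 mm in diameter, pot 90 mm and brushes 165 mm high, loose, standing on the far side of the desk. Bystander. Origin at the centre of its underside.
- scraper: Scraper (spatula) 200 mm long lying across the top of the drawer unit. Bystander. Origin at the middle of its underside, x along it.
Not all that is in view belongs to the job. What is shaped like the tin0 but pink or purple is not meant.

How it is judged:
By the outcome, as a careful person would: the job done as asked, in the order asked, and still so for the second after the job is handed in, with the robot touching nothing.
Of carton0, carton1, carton2 only 2 to 3 are there at a start; the rules pass over those that are not, and their reading is None.
Of tin0, tin1, tin2 only 2 to 3 are there at a start; the rules pass over those that are not, and their reading is None.
At some moment in a run one of tin0, tin1, tin2 may be knocked a few centimetres aside while the robot is not near it.
Once in a run the grip may slacken for a moment while it holds something.
It also fails if it takes over 210 s, if anything falls off the work surface, if the arm or the gripper's body presses on something with over 40 N, if the wrist force passes 120 N, or if a joint passes its speed limit or range.

ROBOT

A 6-joint arm with a two-finger parallel gripper is mounted at the origin on the work surface. World frame = base frame: x ahead of the robot, y to its left, z up, the work surface at z = 0. Lengths are in mm, angles in rad, forces in N, time in s.
With the tool pointing down it reaches from about 350 to 975 mm from the base axis. Payload 7.1 kg.
Tool frame: the origin (TCP) lies on the front face of the gripper's body, between the roots of the fingers; the fingertips stand 80 mm ahead of it and the grasp point (between the pads) lies 61 mm ahead of it (env.tips_ahead is the distance from the TCP to the fingertips, in mm); z points along the fingers, y is the line along which they close (so a half turn about z gives the same grasp; the last joint's range is limited). The gripper opens to 88 mm and grips with 3 to 60 N. Pads are 20 mm wide; open, the fingers measure 115 mm over their backs; the gripper's body (75 mm by 178 mm) begins 61 mm behind the grasp point.
Start: joints at [1.169, 0.423, 1.63, -0, 1.089, -0.019], TCP at [233.417, 579.76, 302.675] pointing down, gripper open.
Joint ranges: [-3, 3], [-0.9, 2.11], [0.09, 2.58], [-1.31, 4.45], [0.11, 2.69], [-2.54, 2.54]. Speed limits (rad/s): [2.39, 2.39, 3.01, 3.14, 3.14, 3.14].

INTERFACE

Orientations are given as a unit quaternion [x, y, z, w].
In Python, from station import env, set_gripper, viewer, workorder gives the robot as it stands. Calls block until the motion is done:
- env.reach(position, orientation): joint-space move of the TCP to a pose.
- env.move_l(position, rot=None, rate=150, f_stop=None): straight line of the TCP; rot=None keeps the orientation; rate is the mean speed in mm/s. With f_stop (N) it stops when the force on the tool has changed by that much, and returns True; else False.
- env.move_joints(angles): joint-space move.
- set_gripper(opening): finger opening in mm; the grip force is fixed at half the most; returns when the fingers have stopped.
- env.hold(seconds).
- env.ik(position, orientation): joint angles nearest the present ones, or None.
- env.read_state(): the state.
- viewer.camera(name): name is "scene" or "top" or "wrist"; returns the picture (384x512x3 uint8, blue, green, red); there is no depth.
- viewer.camera_params(name): a dict with "fx", "fy", "cx", "cy" (pixels), "pose" (4x4, takes a point from camera to world coordinates); the wrist camera has in their place "tool_from_camera" (4x4, takes a point from camera to tool coordinates, whose origin is the TCP and whose axes are the flange's). Camera axes: x right, y up, looking along -z (the intrinsics and any distortion apply to the point x, -y, -z); pixel columns grow to the right and rows downward; lengths in mm; the calibration is good to about 2 mm. A picture is of the moment at which its call begins: read the wrist's pose just before it. camera_params takes no time and is no camera call.
A pose or a line that the arm cannot do raises env.IKError and nothing moves.
- workorder.sign_off(): hands the job in; it is judged then, once.
The state is a dict: "time_s": time; "qpos": joint angles; "dq": joint speeds; "tau": joint torques, N m; "tool_pos": TCP position; "orientation": TCP orientation; "force": force on the tool from outside, world axes, zero at the start; "wrist_torque": the same for the moment, N m; "width": finger opening in mm; "grip_force": force on a finger pad.
Only numpy, scipy, OpenCV 4.12 (cv2) and the standard library are available. Lean on these libraries where they do the work, as an engineer would, in place of code of your own. Each camera call takes 0.05 s, during which the arm holds its last target. There are 200 camera calls.

## Working session

There is one attempt and no reset: what is moved stays moved. The work goes in short steps, each a Python script; the robot and the scene stay as the last script left them, time stands still between calls to the robot, and variables do not carry over. Pictures are saved under pics/ and viewed, at most 14 in all, crops included, and the job is handed in when it is done.

```bash
ls; mkdir -p pics; python3 - <<'E'
from station import env,viewer
import cv2,numpy as np
np.set_printoptions(precision=3,suppress=True)
for n in("top","scene"):
    cv2.imwrite(f"pics/{n}0.png",cv2.resize(viewer.camera(n),(800,600),interpolation=cv2.INTER_CUBIC))
for n in("top","scene","wrist"): print(n,viewer.camera_params(n))
print(env.read_state())
E
```

```text
pics
top {'fx': 392.004761275294, 'fy': 392.004761275294, 'cx': 253.2829572815737, 'cy': 193.74887763655346, 'pose': array([[   0.004,    0.99 ,   -0.139,  386.928],
       [  -1.   ,    0.005,    0.009,   53.166],
       [   0.01 ,    0.139,    0.99 , 1050.779],
       [   0.   ,    0.   ,    0.   ,    1.   ]])}
scene {'fx': 393.8534785425311, 'fy': 393.8534785425311, 'cx': 253.75965078366477, 'cy': 196.62558629617965, 'pose': array([[   0.487,   -0.732,    0.477, 1103.858],
       [   0.873,    0.401,   -0.276, -283.2  ],
       [   0.011,    0.551,    0.835, 1095.535],
       [   0.   ,    0.   ,    0.   ,    1.   ]])}
wrist {'fx': 289.82997076421236, 'fy': 289.82997076421236, 'cx': 257.32079806094015, 'cy': 196.37107594448779, 'tool_from_camera': array([[ -0.   ,   0.952,   0.305,  83.314],
       [  1.   ,   0.   ,  -0.   ,  -0.166],
       [ -0.   ,   0.305,  -0.952, -83.837],
       [  0.   ,   0.   ,   0.   ,   1.   ]])}
{'time_s': 0.1, 'qpos': array([ 1.169,  0.424,  1.631,  0.   ,  1.089, -0.019]), 'dq': array([ 0.001, -0.001, -0.001,  0.001,  0.002,  0.001]), 'tau': array([ -0.   , -54.561, -27.432,   0.065,   0.019,  -0.   ]), 'tool_pos': array([233.266, 579.408, 301.977]), 'orientation': array([ 0.19 ,  0.982, -0.001, -0.   ]), 'force': array([0.361, 0.466, 0.148]), 'wrist_torque': array([ 0.   , -0.018,  0.016]), 'grip_force': 0.0, 'width': 88.13698893455567}
```

View pics/top0.png

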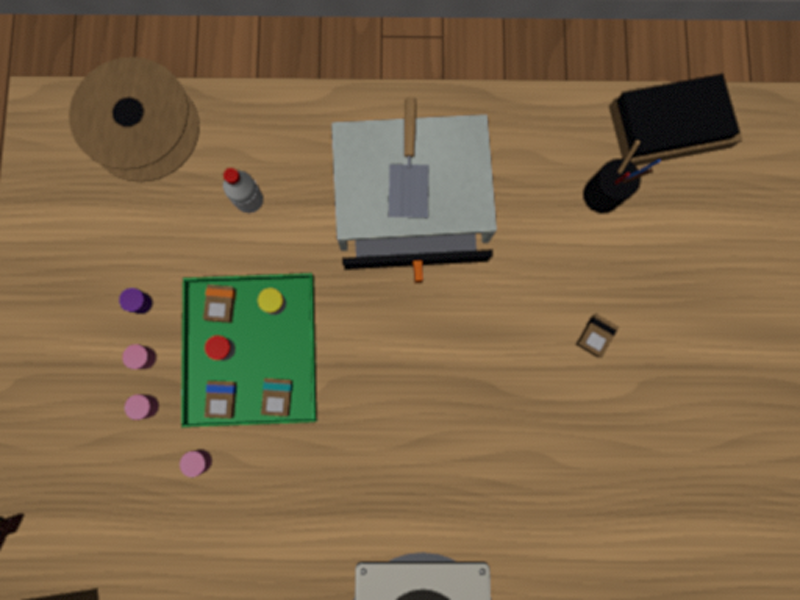

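View pics/scene0.png

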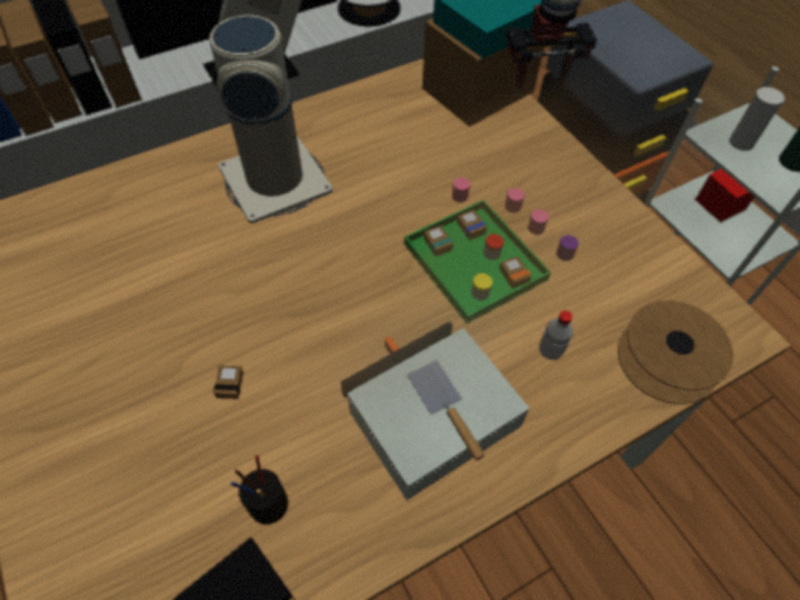

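```bash
cat > h.py <<'E'
from station import env,set_gripper,viewer,workorder
import cv2,numpy as np
from scipy.spatial.transform import Rotation as Ro
np.set_printoptions(precision=2,suppress=True)
def down(t=0.): return (Ro.from_euler('z',t)*Ro.from_matrix(np.diag([-1.,1,-1]))).as_quat()
def tilt(t): # yaw of present tool
    return 0
def pose(n,st=None):
    p=viewer.camera_params(n)
    if n!='wrist': return p,np.array(p['pose'])
    st=st or env.read_state(); T=np.eye(4); T[:3,:3]=Ro.from_quat(st['orientation']).as_matrix(); T[:3,3]=st['tool_pos']
    return p,T@p['tool_from_camera']
def snap(n,f=None):
    P=pose(n); im=viewer.camera(n)
    if f: cv2.imwrite('pics/'+f,im)
    return im,P
def unproj(P,u,v,z):
    p,T=P; d=T[:3,:3]@np.array([(u-p['cx'])/p['fx'],-(v-p['cy'])/p['fy'],-1]); o=T[:3,3]
    return (o+d*(z-o[2])/d[2])[:2]
def proj(P,X):
    p,T=P; c=T[:3,:3].T@(np.asarray(X,float)-T[:3,3]); return np.array([p['cx']-p['fx']*c[0]/c[2],p['cy']+p['fy']*c[1]/c[2]])
def go(x,y,z,t=0.): env.reach([x,y,z],down(t))
E
python3 - <<'E'
from h import *
P=pose('top'); s=.64
for n,u,v,z in [('bin',249,350,30),('orange',217,310,31),('yel',270,300,49),('red',218,348,49),('blue',218,407,31),('teal',275,405,31),('tab',418,262,63),('base',597,340,26),('unitFL',340,243,85),('unitFR',494,236,85)]:
    print(n,unproj(P,u*s,v*s,z))
def look(x,y,h,f):
    go(x-20,y,h); env.hold(.3); return snap('wrist',f)
b=unproj(P,249*s,350*s,30); ba=unproj(P,597*s,340*s,26); tb=unproj(P,418*s,262*s,60)
look(*b,290,'wbin.png'); look(*tb,300,'wtab.png'); look(*ba,220,'wbase.png')
print(env.read_state()['time_s'])
m=np.vstack([cv2.imread('pics/wbin.png'),np.zeros((2,512,3),np.uint8)])
cv2.imwrite('pics/wbin2.png',cv2.resize(m[:384],(800,600),interpolation=cv2.INTER_CUBIC))
cv2.imwrite('pics/w2.png',cv2.resize(np.hstack([cv2.imread('pics/wtab.png'),cv2.imread('pics/wbase.png')]),(800,300)))
E
```

```text
bin [449.32 287.42]
orange [515.88 343.11]
yel [530.69 251.56]
red [451.18 333.6 ]
blue [355.79 334.37]
teal [359.38 241.3 ]
tab [593.13   7.95]
base [ 469.06 -294.54]
unitFL [619.01 134.77]
unitFR [ 632.2  -114.21]
4.95
```

View pics/wbin2.png

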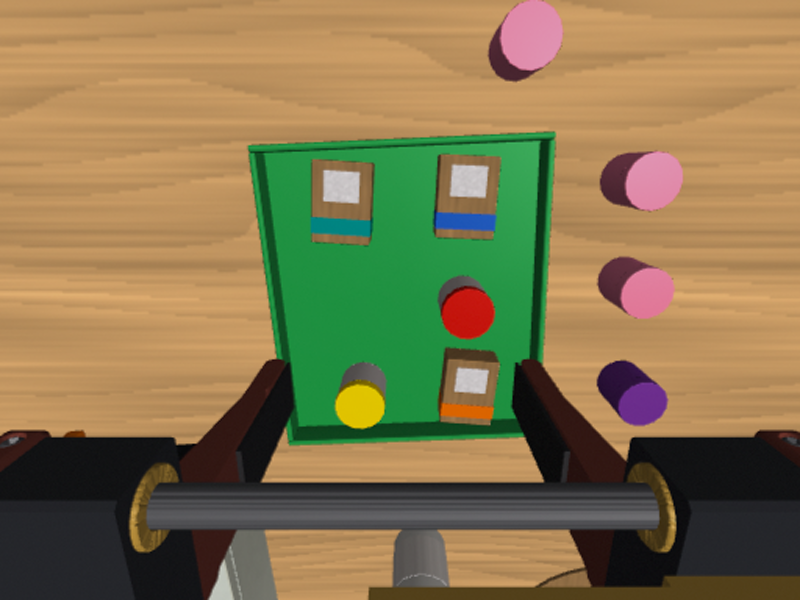

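View pics/w2.png

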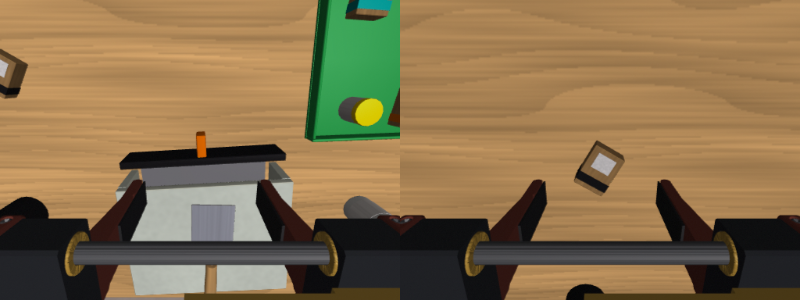

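```bash
cat >> h.py <<'E'
def hsv(im): return cv2.cvtColor(im,cv2.COLOR_BGR2HSV)
HUES=dict(red=(0,6),orange=(7,15),yellow=(22,34),teal=(82,96),blue=(105,119))
def blob(im,name,smin=170,vmin=90,roi=None):
    H=hsv(im); a,b=HUES[name]; m=cv2.inRange(H,(a,smin,vmin),(b,255,255))
    if name=='red': m|=cv2.inRange(H,(176,smin,vmin),(180,255,255))
    if roi is not None: m&=roi
    n,l,s,c=cv2.connectedComponentsWithStats(m)
    if n<2: return None
    i=1+np.argmax(s[1:,4]); return (l==i).astype(np.uint8)*255,s[i,4],c[i]
E
python3 - <<'E'
from h import *
go(555,10,250); env.hold(.3); im,P=snap('wrist','wtab2.png')
H=hsv(im); ob=blob(im,'orange'); print('orange',ob[1:]); 
r=cv2.minAreaRect(cv2.findNonZero(ob[0])); print(r)
# plate: dark pixels around the tab
y0,x0=int(ob[2][1]),int(ob[2][0])
m=cv2.inRange(H,(0,0,0),(180,255,45)); 
n,l,s,c=cv2.connectedComponentsWithStats(m)
for i in range(1,n):
    if s[i,4]>800: print('dark',s[i],c[i])
cv2.imwrite('pics/v4.png',cv2.resize(np.hstack([im,cv2.cvtColor(m|ob[0],cv2.COLOR_GRAY2BGR)]),(800,300)))
cs=cv2.findNonZero(ob[0])[:,0]; print([unproj(P,*p,63) for p in cv2.boxPoints(r)])
E
```

```text
orange (np.int32(533), array([256.77, 214.61]))
((256.529296875, 214.49827575683594), (39.226314544677734, 14.034563064575195), 86.633544921875)
dark [    0   211   512   173 30498] [250.18 306.65]
[array([557.05,  -0.14]), array([556.23,  13.59]), array([598.21,  16.1 ]), array([599.11,   1.76])]
```

View pics/v4.png

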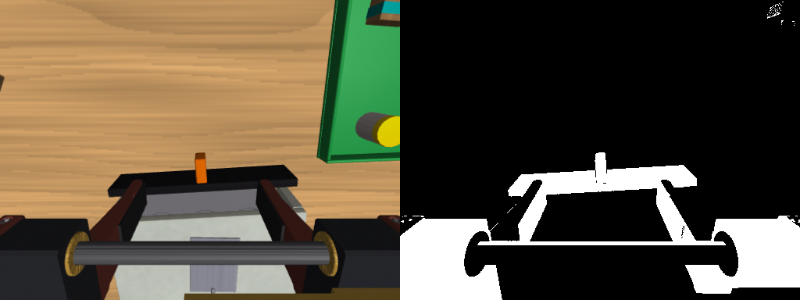

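```bash
python3 - <<'E'
from h import *
im,P=snap('wrist')
m=cv2.inRange(hsv(im),(0,0,0),(180,255,45))[:290]
pts=[]
for u in range(150,372,2):
    if 240<u<274: continue
    v=[k for k in np.nonzero(m[:,u])[0] if k>195]
    if v: pts.append(unproj(P,u,v[0],64))
vx,vy,x0,y0=cv2.fitLine(np.float32(pts),cv2.DIST_HUBER,0,.01,.01).ravel()
yaw=np.arctan2(-vx/vy,1); print('yaw',yaw,np.degrees(yaw),x0,y0,len(pts))
tx,ty=580.,7.8
set_gripper(45)
go(tx,ty,200,yaw); env.move_l([tx,ty,109],rate=120,f_stop=15)
set_gripper(0); s=env.read_state(); print(s['width'],s['grip_force'],s['force'],s['tool_pos'])
d=np.array([np.cos(yaw),np.sin(yaw),0])
p0=s['tool_pos'].copy()
hit=env.move_l(p0-d*175,rate=70,f_stop=18)
env.hold(.2); s=env.read_state(); print(hit,(s['tool_pos']-p0),np.linalg.norm(s['tool_pos']-p0),s['width'],s['force'],s['time_s'])
im,P=snap('wrist'); ob=blob(im,'orange'); print(ob[1:],unproj(P,*ob[2],63)-s['tool_pos'][:2])
im=viewer.camera('top'); cv2.imwrite('pics/top1.png',cv2.resize(im[100:292,120:376],(800,600),interpolation=cv2.INTER_CUBIC))
E
```

```text
yaw 0.06219585 3.5635595 577.5373 46.647964 95
13.742617291222214 30.000270009040833 [-0.85  5.06  2.09] [580.07   8.46 109.27]
True [-132.55   -8.17    0.17] 132.80241559704012 13.867461855191813 [-1.21 -0.45  8.31] 11.1583
(np.int32(2035), array([257.47, 268.23])) [-2.9  -0.71]
```

View pics/top1.png

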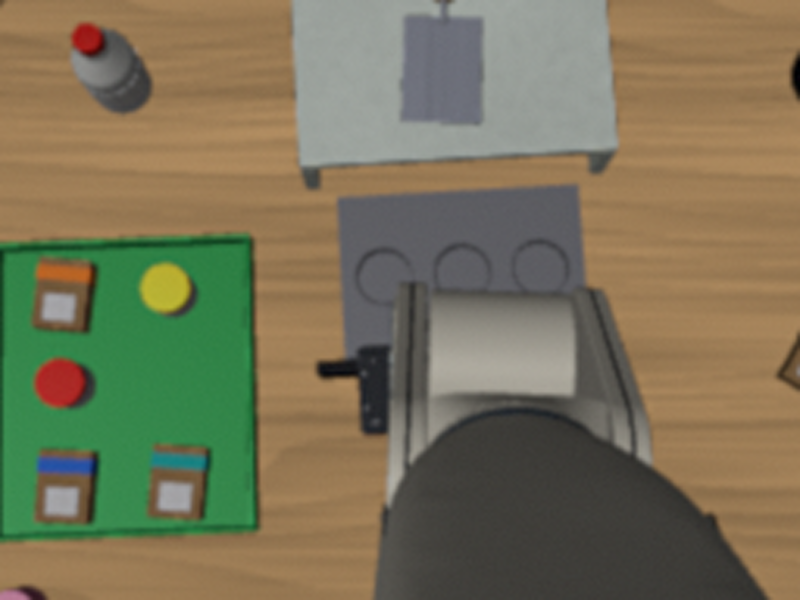

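```bash
python3 - <<'E'
from h import *
yaw=.0622; d=np.array([np.cos(yaw),np.sin(yaw),0])
p0=env.read_state()['tool_pos'].copy()
print(env.move_l(p0-d*15,rate=30,f_stop=30)); env.hold(.2); s=env.read_state(); print(s['tool_pos']-p0,s['tool_pos'])
set_gripper(45); p=s['tool_pos']; env.move_l([p[0],p[1],200],rate=150)
# look at pockets
c=p[:2]+d[:2]*(71+17+2)
go(c[0]-20,c[1],230,yaw); env.hold(.3); im,P=snap('wrist','pock.png')
print('expect',c)
for k in(1,0,-1):
    q=c+k*66*np.array([-np.sin(yaw),np.cos(yaw)]); print(q,proj(P,[*q,32]))
go(429,290,290); env.hold(.3); im2,P2=snap('wrist','bin1.png')
for n in('red','yellow'): print(n,blob(im2,n)[1:],unproj(P2,*blob(im2,n)[2],49))
cv2.imwrite('pics/v6.png',cv2.resize(im,(800,600),interpolation=cv2.INTER_CUBIC))
E
```

```text
True
[-1.09 -0.04  0.17] [446.44   0.27 109.62]
expect [536.26   5.87]
[532.16  71.74] [320.42 210.18]
[536.26   5.87] [256.6  210.21]
[540.37 -60.01] [192.77 210.24]
red (np.int32(876), array([297.96, 199.46])) [453.67 336.67]
yellow (np.int32(658), array([231.76, 258.44])) [531.99 256.31]
```

View pics/v6.png

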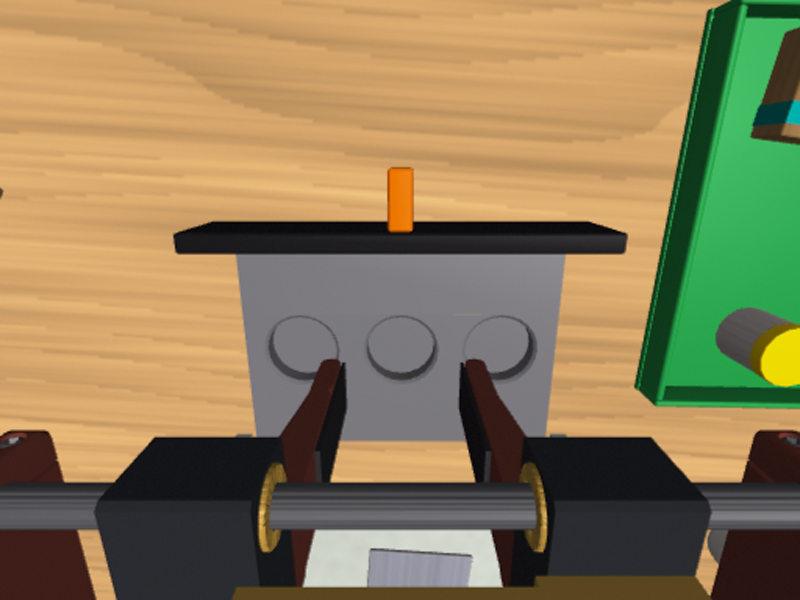

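```bash
cat >> h.py <<'E'
YAW=.0622
def grasp_tin(name):
    go(429,290,290); env.hold(.3); im,P=snap('wrist'); b=blob(im,name); x,y=unproj(P,*b[2],49); print(name,b[1],x,y)
    set_gripper(62); go(x,y,180,YAW)
    if env.move_l([x,y,105],rate=120,f_stop=10): print('touch',env.read_state()['tool_pos'])
    set_gripper(30); s=env.read_state(); print('grip',s['width'],s['grip_force'],s['tool_pos'])
    env.move_l([x,y,230],rate=150); env.hold(.3); return inhand(name)
def inhand(name):
    im,P=snap('wrist',f'hand_{name}.png'); s=env.read_state(); b=blob(im,name); q=unproj(P,*b[2],s['tool_pos'][2]-56)
    o=q-s['tool_pos'][:2]; print('inhand off',o,b[1:],'width',s['width']); return o
E
python3 - <<'E'
from h import *
env.reach([516,5,230],down(YAW)); env.hold(.3); im,P=snap('wrist','pock2.png')
print(env.read_state()['tool_pos'])
g=cv2.GaussianBlur(cv2.cvtColor(im,cv2.COLOR_BGR2GRAY),(3,3),0)
for u,v in((302,347.5),(402,347.5),(500,347.5)):
    print(unproj(P,u*.64,v*.64,32))
o=grasp_tin('red'); np.save('o.npy',o)
a=cv2.resize(cv2.imread('pics/hand_red.png')[120:320,150:360],(400,380)); b=cv2.resize(cv2.imread('pics/pock2.png')[170:270,150:360],(400,190),interpolation=cv2.INTER_CUBIC)
cv2.imwrite('pics/v7.png',np.vstack([a,b]))
print(env.read_state()['time_s'])
E
```

```text
[516.04   5.66 230.15]
[555.86 -59.73]
[551.61   7.46]
[547.44  73.31]
red 877 453.66023184325337 336.6796963139949
grip 39.30609085555504 30.0009548664093 [453.9  336.89 105.51]
inhand off [-1.18 -0.61] (np.int32(4051), array([257.61, 262.17])) width 39.5640145577063
22.1167
```

View pics/v7.png

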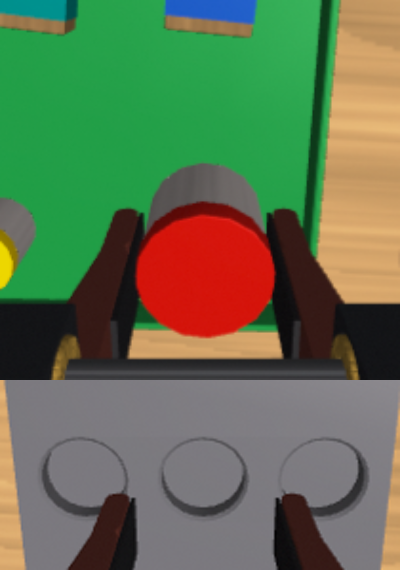

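```bash
python3 - <<'E'
from h import *
P=pose('top')
f=lambda u,v:(u*256/800+120,v*192/600+100)
for u,v,z in((385,275,32),(462,271,32),(540,267,32),(340,198,32),(578,185,32)): print('top',unproj(P,*f(u,v),z))
for u,v,z in((302,170,85),(613,155,85)): print('unit front',unproj(P,*f(u,v),z))
p=viewer.camera_params('wrist'); T=np.eye(4); T[:3,:3]=Ro.from_quat(down(YAW)).as_matrix(); T[:3,3]=[516.04,5.66,230.15]
# fin and plate from v6
T[:3,3]=[516.2,5.87,230.1]
W=(p,T@p['tool_from_camera'])
for n,u,v,z in(('fintip',400,168,63),('finroot',400,231,63),('plate front',300,222,64),('plate bk',300,234,64),('insert end',400,441,32)): print(n,unproj(W,u*.64,v*.64,z))
go(530,5,300,YAW); env.hold(.3); im,P=snap('wrist','pock3.png')
cv2.imwrite('pics/v8.png',cv2.resize(im[100:292,128:384],(800,600),interpolation=cv2.INTER_CUBIC)); print(env.read_state()['tool_pos'],env.read_state()['width'])
E
```

```text
top [544.76  70.55]
top [548.52   5.74]
top [552.31 -60.06]
top [610.65 109.22]
top [623.2  -93.15]
unit front [621.88 137.24]
unit front [ 635.93 -114.28]
fintip [436.05  -0.77]
finroot [469.26   1.25]
plate front [467.6  -53.62]
plate bk [474.17 -53.66]
insert end [624.61  10.55]
[529.99   5.6  299.83] 39.60109145194394
```

View pics/v8.png

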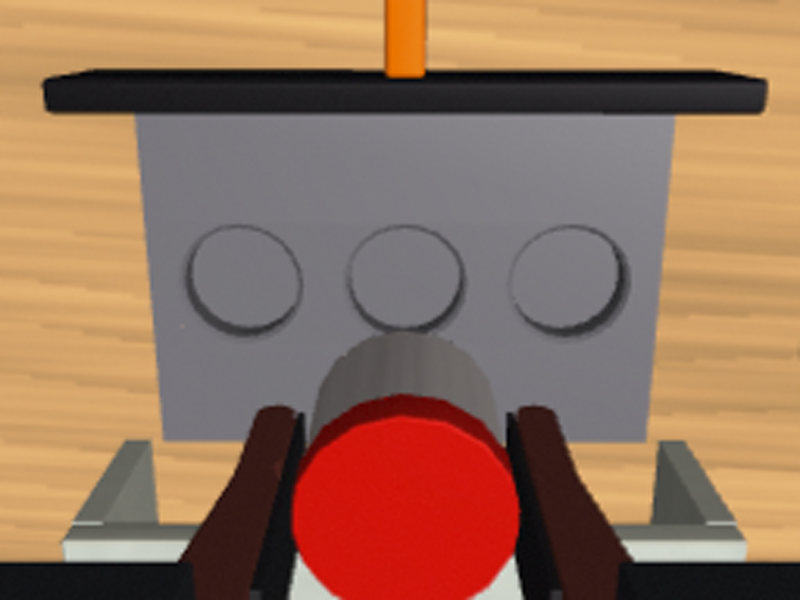

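```bash
python3 - <<'E'
from h import *
P=pose('wrist')
for u,v,z in((243,280,32),(406,280,32),(569,281,32),(406,78,63),(300,113,64-8),(300,70,64),(400,441,32),(300,113,32)): print(z,unproj(P,128+u*.32,100+v*.32,z))
im,_=snap('wrist'); g=cv2.cvtColor(im,cv2.COLOR_BGR2GRAY); c=g[160:225,170:340]; 
e=cv2.adaptiveThreshold(cv2.resize(c,None,fx=3,fy=3,interpolation=cv2.INTER_CUBIC),255,cv2.ADAPTIVE_THRESH_MEAN_C,cv2.THRESH_BINARY_INV,61,4)
for k in cv2.findContours(e,cv2.RETR_EXTERNAL,cv2.CHAIN_APPROX_NONE)[0]:
    if len(k)>120:
        k=cv2.convexHull(k)
        (a,b),ax,_=cv2.fitEllipse(k); u,v=170+a/3-.33,160+b/3-.33; print('ell',u,v,ax,unproj(P,u,v,32))
E
```

```text
32 [554.08 -58.71]
32 [549.93   7.11]
32 [546.21  73.  ]
63 [468.45   1.84]
56 [483.4  -35.02]
64 [468.   -34.58]
32 [621.9    9.12]
32 [486.09 -37.56]
ell 331.92783284505214 220.64557067871092 (25.64224624633789, 231.60183715820312) [586.12 106.51]
ell 309.7593351236979 189.587360941569 (112.36988067626953, 120.06297302246094) [545.8   72.54]
ell 250.47926005045574 198.07960693359374 (123.99577331542969, 190.34835815429688) [561.79  -1.65]
ell 205.49000732421874 189.43058451334633 (109.16671752929688, 121.25898742675781) [553.87 -59.05]
ell 179.79929979960121 188.3422717285156 (28.09896469116211, 453.102783203125) [554.48 -91.43]
```

```bash
cat >> h.py <<'E'
def place_tin(x,y,tries=((0,0),(-2,0),(2,0),(0,2),(0,-2),(-3.5,0),(3.5,0))):
    go(x,y,180,YAW); 
    for dx,dy in tries:
        env.move_l([x+dx,y+dy,138],rate=100); env.hold(.2)
        hit=env.move_l([x+dx,y+dy,117],rate=30,f_stop=6); z=env.read_state()['tool_pos'][2]; print('try',dx,dy,hit,z,env.read_state()['force'])
        if z<122: break
    else: return False
    set_gripper(50); env.hold(.2); p=env.read_state()['tool_pos']; env.move_l([p[0],p[1],200],rate=100); return True
E
python3 - <<'E'
from h import *
print(env.read_state()['width'], place_tin(546.2,72.1))
go(520,5,230,YAW); env.hold(.3); im,P=snap('wrist','p4.png'); b=blob(im,'red'); print(unproj(P,*b[2],62),env.read_state()['time_s'])
cv2.imwrite('pics/v9.png',cv2.resize(im[100:292,128:384],(640,480),interpolation=cv2.INTER_CUBIC))
E
```

```text
try 0 0 True 118.47238173386765 [0.34 0.03 4.26]
38.99705516149534 True
[544.3   73.11] 28.1583
```

View pics/v9.png

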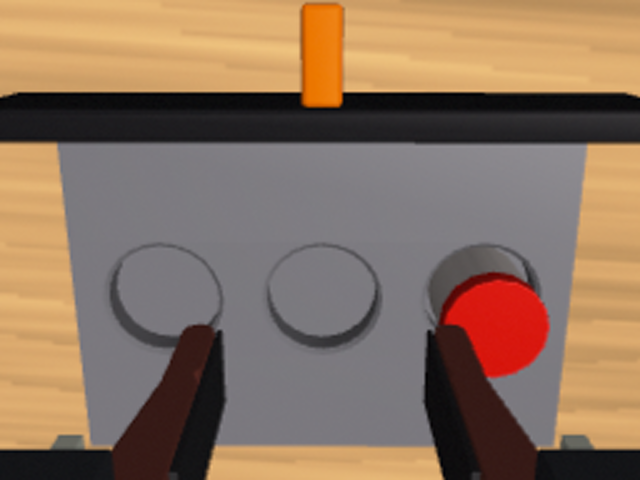

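```bash
python3 - <<'E'
from h import *
o=grasp_tin('yellow'); assert env.read_state()['width']>36
x,y=554.4,-59.6
d=o-np.array([-1.18,-.61]); print(d)
print(place_tin(x-d[0],y))
go(520,5,230,YAW); env.hold(.3); im,P=snap('wrist','p5.png')
for n in('red','yellow'): b=blob(im,n); print(n,b[1],unproj(P,*b[2],62))
print(env.read_state()['time_s'])
cv2.imwrite('pics/v10.png',cv2.resize(im[100:292,128:384],(640,480),interpolation=cv2.INTER_CUBIC))
E
```

```text
yellow 132 519.2253554088691 203.81537129755645
touch [518.11 204.57 125.32]
grip 30.473199870829447 12.097211282707576 [522.97 208.61 130.39]
inhand off [-32.84   7.02] (np.int32(1338), array([276.16, 208.62])) width 29.716351435039368Traceback (most recent call last):
  File "<stdin>", line 2, in <module>
AssertionError
```

```bash
python3 - <<'E'
from h import *
s=env.read_state(); print(s['tool_pos'],s['width'],s['force'])
p=s['tool_pos']; env.move_l([p[0],p[1],290]); go(470,230,330,YAW); env.hold(.3); im,P=snap('wrist','k.png')
b=blob(im,'yellow'); print(b[1:],unproj(P,*b[2],49))
cv2.imwrite('pics/v10.png',cv2.resize(im,(800,600),interpolation=cv2.INTER_CUBIC))
E
```

```text
[519.06 203.75 229.41] 29.716351435039368 [-0.3  -0.27  1.05]
(np.int32(691), array([249.85, 216.04])) [531.15 222.48]
```

View pics/v10.png

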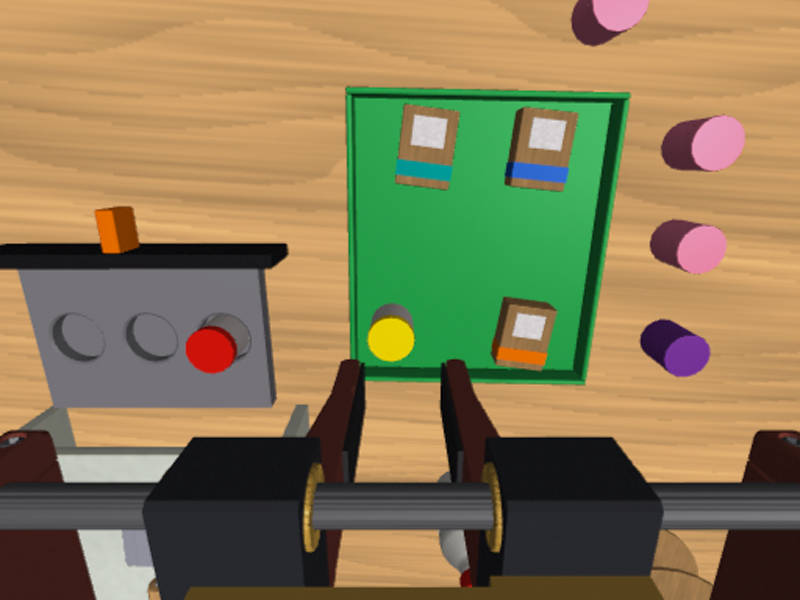

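```bash
python3 - <<'E'
from h import *
im,P=snap('wrist'); b=blob(im,'yellow'); x,y=unproj(P,*b[2],49); print(x,y,b[1]); assert abs(y-222.5)<4
set_gripper(56); go(x,y,190,YAW); print(env.move_l([x,y,113],rate=100,f_stop=8))
set_gripper(30); s=env.read_state(); print(s['width'],s['tool_pos']); assert s['width']>36
env.move_l([x,y,240]); env.hold(.3); im,P=snap('wrist','hy.png'); s=env.read_state(); b=blob(im,'yellow')
o=unproj(P,*b[2],s['tool_pos'][2]-64)-s['tool_pos'][:2]; print('off',o,b[1:],s['width'])
X,Y=554.4-(o[0]+1.18),-59.6
go(X,Y,190,YAW)
for dx,dy in((0,0),(-2,0),(2,0),(0,2),(0,-2)):
    env.move_l([X+dx,Y+dy,147],rate=100); env.hold(.2)
    hit=env.move_l([X+dx,Y+dy,125],rate=30,f_stop=6); z=env.read_state()['tool_pos'][2]; print(dx,dy,hit,z)
    if z<130: break
else: raise SystemExit('not in')
set_gripper(50); env.hold(.2); p=env.read_state()['tool_pos']; env.move_l([p[0],p[1],210])
go(520,5,230,YAW); env.hold(.3); im,P=snap('wrist','p5.png')
for n in('red','yellow'): b=blob(im,n); print(n,b[1],unproj(P,*b[2],62))
print(env.read_state()['time_s'])
cv2.imwrite('pics/v11.png',cv2.resize(im[100:292,128:384],(640,480),interpolation=cv2.INTER_CUBIC))
E
```

```text
531.204344561058 222.45682047091543 690
False
38.846453786590345 [531.51 222.57 113.56]
off [-1.27 -0.77] (np.int32(3772), array([257.28, 254.7 ])) 39.18851967165131
0 0 True 126.5243668021453
red 1223 [545.07  73.09]
yellow 1264 [552.57 -61.24]
43.0417
```

View pics/v11.png

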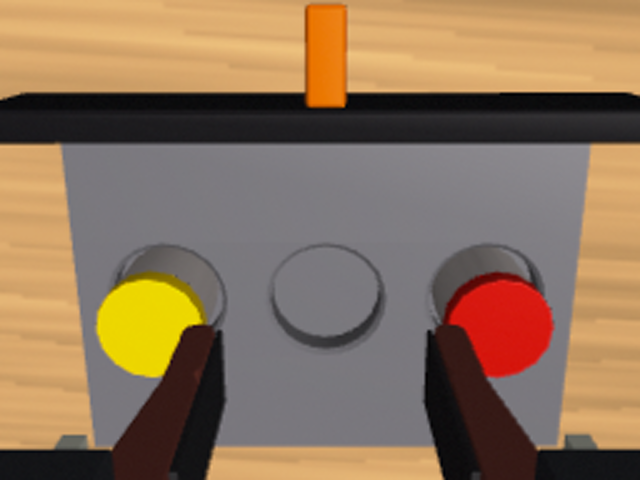

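```bash
python3 - <<'E'
from h import *
d=np.array([np.cos(YAW),np.sin(YAW),0])
q=np.array([446.4,.3,109])-5*d
set_gripper(45); go(q[0],q[1],190,YAW); print(env.move_l(q,rate=100,f_stop=10)); set_gripper(0)
s=env.read_state(); p0=s['tool_pos'].copy(); print(s['width'],p0)
print(env.move_l(p0+d*175,rate=60,f_stop=18)); env.hold(.2); s=env.read_state(); print(np.linalg.norm(s['tool_pos']-p0),s['width'])
p1=s['tool_pos'].copy(); print(env.move_l(p1+d*10,rate=25,f_stop=28)); env.hold(.2); s=env.read_state(); print(np.linalg.norm(s['tool_pos']-p0),s['force'])
set_gripper(45); p=s['tool_pos']; env.move_l([p[0],p[1],200])
go(440,290,300); env.hold(.3); im,P=snap('wrist','b2.png'); np.save('b2pose.npy',P[1])
go(469-40,-294,250,0); env.hold(.3); im2,P2=snap('wrist','base2.png'); np.save('basepose.npy',P2[1])
print(env.read_state()['time_s'])
cv2.imwrite('pics/top2.png',viewer.camera('top'))
cv2.imwrite('pics/v12.png',np.vstack([cv2.resize(im2[130:290,160:360],(500,400),interpolation=cv2.INTER_CUBIC),]))
E
```

```text
False
13.732297863943794 [441.53  -0.06 109.21]
True
160.23948470089013 14.123184958659483
False
164.20360666770455 [-20.38  -1.5   18.28]
54.2
```

View pics/v12.png

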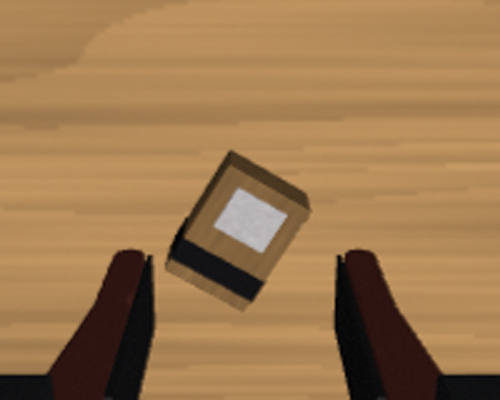

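```bash
cat >> h.py <<'E'
from scipy.optimize import minimize
def labels(im,P,z):
    "centre and yaw (towards +x) of every white label"
    H=hsv(im); m=cv2.inRange(H,(0,0,140),(180,50,255)); m[300:]=0
    n,l,s,c=cv2.connectedComponentsWithStats(m); out=[]
    for i in range(1,n):
        if not 150<s[i,4]<2500: continue
        pts=cv2.findNonZero((l==i).astype(np.uint8))[:,0]
        w=np.float32([unproj(P,*p,z) for p in pts]); r=cv2.minAreaRect(w)
        if max(r[1])>35 or min(r[1])<15: continue
        a=(np.radians(r[2])+np.pi/4)%(np.pi/2)-np.pi/4
        out.append((w.mean(0),a,c[i],r[1]))
    return out
def boxhull(P,x,y,yaw,z0):
    R=Ro.from_euler('z',yaw).as_matrix(); 
    C=[np.array([x,y,z0])+R@np.array([a,b,c]) for a in(-30,30) for b in(-22,22) for c in(0,26)]
    return cv2.convexHull(np.float32([proj(P,q) for q in C]))
def fitbox(P,mask,x,y,yaw,z0):
    M=cv2.resize(mask,None,fx=4,fy=4,interpolation=cv2.INTER_NEAREST)>0
    def f(q):
        k=np.zeros(M.shape,np.uint8); cv2.fillConvexPoly(k,np.int32(np.round(boxhull(P,q[0],q[1],q[2]/50,z0)*4+1.5)),1); k=k>0
        return 1-(k&M).sum()/max(1,(k|M).sum())
    r=minimize(f,[x,y,yaw*50],method='Nelder-Mead',options=dict(initial_simplex=[[x,y,yaw*50],[x+6,y,yaw*50],[x,y+6,yaw*50],[x,y,yaw*50+5]],maxiter=150))
    return r.x[0],r.x[1],r.x[2]/50,r.fun
def binmask(im,c):
    H=hsv(im); m=(~cv2.inRange(H,(45,60,0),(80,255,255)))
    n,l,s,_=cv2.connectedComponentsWithStats(m); return (l==l[int(c[1]),int(c[0])]).astype(np.uint8)*255
E
python3 - <<'E'
from h import *
p=viewer.camera_params('wrist')
im=cv2.imread('pics/b2.png'); P=(p,np.load('b2pose.npy'))
for w,a,c,sz in labels(im,P,31):
    m=binmask(im,c); q=fitbox(P,m,w[0]+8,w[1],a,5)
    d=Ro.from_euler('z',-q[2]).as_matrix()[:2,:2]@(w-np.array(q[:2]))
    print('bin',w,a,c,sz,'fit',np.array(q),(m>0).sum(),'label off in box',d)
im=cv2.imread('pics/base2.png'); P=(p,np.load('basepose.npy'))
for w,a,c,sz in labels(im,P,26): print('base',w,a,c,sz)
E
```

```text
bin [358.39 335.83] -0.04065128982729638 [297.66 104.9 ] (26.09800910949707, 22.123441696166992) fit [370.72 335.43  -0.03   0.03] 2050 label off in box [-12.34  -0.02]
bin [362.49 242.66] -0.054133542845822724 [217.51 108.71] (24.676483154296875, 22.076936721801758) fit [374.59 241.71  -0.06   0.03] 2005 label off in box [-12.13   0.25]
bin [515.72 342.13] -0.001366334797265445 [297.55 229.38] (26.397714614868164, 21.767915725708008) fit [532.45 344.26  -0.07   0.99] 165735 label off in box [-16.54  -3.33]
base [ 470.15 -291.38] -0.542268000892945 [259.72 217.82] (26.15416717529297, 22.19823455810547)
```

```bash
python3 - <<'E'
from h import *
p=viewer.camera_params('wrist')
def prof(im,P,w,a,z):
    H=hsv(im); print('cam',P[1][:3,3])
    for t in range(-26,56,2):
        q=w+t*np.array([np.cos(a),np.sin(a)]); u,v=proj(P,[*q,z]); print(t,H[int(round(v)),int(round(u))],end='; ')
    print()
P=(p,np.load('b2pose.npy')); im=cv2.imread('pics/b2.png')
for w,a,c,sz in labels(im,P,31)[1:]: prof(im,P,w,a,31)
P=(p,np.load('basepose.npy')); im=cv2.imread('pics/base2.png')
for w,a,c,sz in labels(im,P,26): prof(im,P,w,a,26)
E
```

```text
cam [356.99 289.01 383.58]
-26 [ 69 201  66]; -24 [ 69 190 157]; -22 [ 69 188 157]; -20 [ 69 189 158]; -18 [ 62 138 152]; -16 [ 16 130 149]; -14 [ 16 130 149]; -12 [ 15 104 157]; -10 [168   6 209]; -8 [173   5 210]; -6 [173   5 207]; -4 [173   5 209]; -2 [173   5 209]; 0 [173   5 203]; 2 [173   5 207]; 4 [173   5 205]; 6 [173   5 207]; 8 [  0   5 206]; 10 [  8  10 195]; 12 [ 16  96 162]; 14 [ 16 131 148]; 16 [ 16 132 149]; 18 [ 16 131 148]; 20 [ 16 132 147]; 22 [ 17 124 142]; 24 [ 90 255 138]; 26 [ 90 255 138]; 28 [ 89 255 138]; 30 [ 89 255 138]; 32 [ 90 255 137]; 34 [ 90 255 136]; 36 [ 16 132 149]; 38 [ 16 133 149]; 40 [ 16 132 149]; 42 [ 56 127 114]; 44 [ 69 198 152]; 46 [ 69 198 152]; 48 [ 69 196 152]; 50 [ 69 198 151]; 52 [ 69 197 150]; 54 [ 69 199 151]; 
cam [356.99 289.01 383.58]
-26 [ 69 199 151]; -24 [ 67 186 144]; -22 [ 16 138  72]; -20 [ 16 139  75]; -18 [ 16 139  77]; -16 [ 16 139  79]; -14 [ 16 133 150]; -12 [ 16 132 151]; -10 [ 16 132 151]; -8 [ 15  69 166]; -6 [168   6 207]; -4 [174   6 204]; -2 [  0   5 209]; 0 [173   5 207]; 2 [170   8 190]; 4 [168   7 181]; 6 [ 0  8 
[... 466 characters left out ...]
]; -22 [ 16 141  74]; -20 [ 17 144  76]; -18 [ 16 141 107]; -16 [ 16 133 132]; -14 [ 17 133 132]; -12 [ 16 126 134]; -10 [173   5 187]; -8 [173   5 188]; -6 [  0   6 184]; -4 [  0   5 187]; -2 [173   5 186]; 0 [173   6 181]; 2 [173   5 186]; 4 [173   6 183]; 6 [  0   4 186]; 8 [  0   4 183]; 10 [  9  10 175]; 12 [ 16 125 135]; 14 [ 16 134 133]; 16 [ 16 133 132]; 18 [ 16 134 131]; 20 [ 16 135 130]; 22 [ 16 132 126]; 24 [10 68 34]; 26 [130  36  21]; 28 [143  49  21]; 30 [120  12  21]; 32 [135  24  21]; 34 [15 22 23]; 36 [ 16 126 101]; 38 [ 17 133 132]; 40 [ 16 132 135]; 42 [ 16 131 156]; 44 [ 16 128 180]; 46 [ 16 128 173]; 48 [ 17 128 171]; 50 [ 16 129 174]; 52 [ 16 128 174]; 54 [ 16 128 171];
```

```bash
cat >> h.py <<'E'
def near(im,P,z,xy,tol):
    L=[l for l in labels(im,P,z) if np.hypot(*(l[0]-xy))<tol]
    return min(L,key=lambda l:np.hypot(*(l[0]-xy))) if L else None
def dirv(a): return np.array([np.cos(a),np.sin(a)])
def rot(a): return np.array([[np.cos(a),-np.sin(a)],[np.sin(a),np.cos(a)]])
def lookrel(theta):
    "label at tool depth 60 right under the tool: offset (frame turned by theta) and relative yaw"
    env.hold(.3); im,P=snap('wrist','lr.png'); s=env.read_state(); z=s['tool_pos'][2]-60
    q=s['tool_pos'][:2]
    # rotate world so that theta -> 0 for a stable angle
    T=P[1].copy(); R=np.eye(4); R[:2,:2]=rot(-theta); T=R@T; Pq=(P[0],T); q0=rot(-theta)@q
    l=near(im,Pq,z,q0+[-12,0],20)
    return None if l is None else (l[0]-q0,l[1],l[3],s)
E
python3 - <<'E'
from h import *
set_gripper(88)
im,P=snap('wrist'); b=near(im,P,26,np.array([470,-291]),25); print(b)
w,a=b[0],b[1]; c=w+12*dirv(a)
go(*c,180,a); env.move_l([*c,86],rate=80,f_stop=8); r=lookrel(a); print(r[:3],r[3]['tool_pos'])
o,da=r[0],r[1]; q=r[3]['tool_pos'][:2]
# second pass, aligned
a2=a+da; c2=q+rot(a)@(o+[12,0]); print('base',c2,a2)
np.save('base.npy',[*(q+rot(a)@o),a2])
env.move_l([c[0],c[1],200],rate=150)
E
```

```text
(array([ 470.13, -291.42], dtype=float32), np.float64(-0.5434918565718909), array([260.02, 218.05]), (25.951068878173828, 22.045961380004883))
(array([-12.05,  -0.48]), np.float64(-0.00015592808182418594), (26.363622665405273, 21.765018463134766)) [ 480.49 -297.69   86.24]
base [ 480.2  -298.08] -0.5436477846537151
```

```bash
cat >> h.py <<'E'
def carton(ax,ay,k):
    B=np.load('base.npy'); Lb,yb=B[:2],B[2]
    set_gripper(62); go(ax-40,ay-5,260,0); env.hold(.3); im,P=snap('wrist','c.png')
    l=near(im,P,31,np.array([ax-12,ay]),30); print('label',l)
    if l is None: return False
    a=l[1]; c=l[0]+12*dirv(a)
    go(*c,170,a)
    if env.move_l([*c,91],rate=100,f_stop=10): print('touch',env.read_state()['tool_pos'])
    set_gripper(30); s=env.read_state(); print('width',s['width'],s['tool_pos'])
    if s['width']<41: return False
    zb=s['tool_pos'][2]-5; env.move_l([*c,220],rate=150)
    zt=26*(k+1)+zb
    t=yb; xy=Lb-rot(t)@np.array([-12,-.48]); go(*xy,zt+60,t)
    env.move_l([*xy,zt+25],rate=100)
    for i in range(2):
        r=lookrel(t); print('hand',r and r[:3],env.read_state()['width'])
        if r is None: return False
        if i: break
        t2=t+yb-(t+r[1]) ; t=t2
        xy=Lb-rot(t)@rot(-r[1])@r[0]; env.move_l([*xy,zt+25],down(t),rate=40)
    p=env.read_state()['tool_pos'][:2]; e=rot(-yb)@(p+rot(t)@r[0]-Lb); print('resid',e,t+r[1]-yb)
    env.move_l([*xy,zt+3],rate=60); env.hold(.2)
    print('down',env.move_l([*xy,zt-3],rate=10,f_stop=4),env.read_state()['tool_pos'][2]-zt)
    set_gripper(56); env.hold(.2); env.move_l([*xy,zt+80],rate=80)
    print('t',env.read_state()['time_s']); return True
def lookstack(k):
    "k cartons on the base: top label from its grasp pose geometry, 60 mm higher up"
    B=np.load('base.npy'); Lb,t=B[:2],B[2]; xy=Lb-rot(t)@np.array([-12,-.48]); zt=26*(k+1)+60
    set_gripper(75); go(*xy,zt+70,t); env.move_l([*xy,zt],rate=60,f_stop=8); r=lookrel(t)
    if r: p=r[3]['tool_pos'][:2]; print('stack err',r[0]-rot(-t)@(Lb-p),r[1])
    else: print('no label')
    env.move_l([*xy,zt+90],rate=100)
E
python3 - <<'E'
from h import *
if carton(374.5,242,0): lookstack(1)
E
```

```text
label (array([363.07, 242.76], dtype=float32), np.float64(-0.006598913707052567), array([263.06, 206.09]), (26.163087844848633, 21.89453887939453))
width 44.03084273964475 [375.29 242.81  91.42]
hand (array([-12.05,   0.68]), np.float64(-0.04018137505295183), (26.24442481994629, 22.34957504272461)) 44.2962758201405
hand (array([-12.2 ,   0.67]), np.float64(-0.04047405645675184), (26.234153747558594, 22.329076766967773)) 44.505931721405375
resid [-0.15  0.45] -0.0002926814038000103
down True 0.02647752731769515
t 70.4833
stack err [0.03 0.38] -0.00019947076564719168
```

```bash
python3 - <<'E'
from h import *
B=np.load('base.npy'); t=B[2]; xy=B[:2]-rot(t)@np.array([-12,-.48])
p=viewer.camera_params('wrist'); T=np.eye(4); T[:3,:3]=Ro.from_quat(down(0)).as_matrix(); T[:3,3]=[0,0,112]; P=(p,T@p['tool_from_camera'])
im=cv2.imread('pics/lr.png'); l=near(im,P,52,np.array([-12,0]),20); print('label',l)
b=blob(im,'teal',smin=150,vmin=60); pts=cv2.findNonZero(b[0])[:,0]; w=np.float32([unproj(P,*q,52) for q in pts])
print('band',w.mean(0),w.min(0),w.max(0),np.arctan2(*(w.mean(0)-l[0])[::-1]))
# band edge line: leading (min x) per y bin
ys=np.arange(-17,18,2.); ln=[]
for y in ys:
    k=w[abs(w[:,1]-y)<1]
    if len(k): ln.append((k[:,0].min(),y,k[:,0].max()))
ln=np.array(ln); print('band near edge slope',np.polyfit(ln[:,1],ln[:,0],1),'far',np.polyfit(ln[:,1],ln[:,2],1))
# carton long edges: hue/brightness step along y at several x
H=hsv(im)
for x in(-24,-10,5,12):
    row=[]
    for y in np.arange(-28,28.1,1): u,v=proj(P,[x,y,52]); row.append(im[int(round(v)),int(round(u))].astype(int).sum())
    print(x,row)
E
```

```text
label (array([-12.12,  -0.09], dtype=float32), np.float64(-0.00016351809093073655), array([257.14, 240.01]), (26.2305965423584, 21.748794555664062))
band [17.44 -0.48] [ 11.14 -22.74] [23.28 21.79] -0.013123093
band near edge slope [ 0.  11.8] far [ 0.   23.27]
-24 [np.int64(407), np.int64(418), np.int64(424), np.int64(422), np.int64(421), np.int64(419), np.int64(389), np.int64(254), np.int64(268), np.int64(260), np.int64(265), np.int64(268), np.int64(271), np.int64(274), np.int64(273), np.int64(272), np.int64(279), np.int64(292), np.int64(289), np.int64(288), np.int64(279), np.int64(277), np.int64(284), np.int64(292), np.int64(292), np.int64(283), np.int64(282), np.int64(282), np.int64(289), np.int64(288), np.int64(282), np.int64(276), np.int64(278), np.int64(277), np.int64(276), np.int64(270), np.int64(262), np.int64(260), np.int64(267), np.int64(275), np.int64(274), np.int64(270), np.int64(268), np.int64(266), np.int64(274), np.int64(280), np.int64(274), np.int64(268), np.int64(264), np.int64(266), np.int64(280), np.int64(406), np.int64(398), np.int64(395), np.int64(392), np.int64
[... 1898 characters left out ...]
nt64(225), np.int64(225), np.int64(225), np.int64(226), np.int64(227), np.int64(225), np.int64(225), np.int64(225), np.int64(225), np.int64(226), np.int64(225), np.int64(203), np.int64(202), np.int64(203), np.int64(202), np.int64(203), np.int64(203), np.int64(204), np.int64(204), np.int64(203), np.int64(203), np.int64(202), np.int64(203), np.int64(204), np.int64(203), np.int64(203), np.int64(203), np.int64(201), np.int64(181), np.int64(181), np.int64(183), np.int64(182), np.int64(204), np.int64(206), np.int64(209), np.int64(210), np.int64(205), np.int64(208), np.int64(204), np.int64(181), np.int64(256), np.int64(364), np.int64(370), np.int64(372), np.int64(381), np.int64(382), np.int64(392)]
```

```bash
python3 - <<'E'
from h import *
if carton(370.7,335.5,1): lookstack(2)
E
```

```text
label (array([359.1 , 335.58], dtype=float32), np.float64(-0.007461112109965917), array([262.43, 205.92]), (26.25356674194336, 21.930978775024414))
width 44.1006463576228 [371.3  335.66  91.44]
hand (array([-11.98,   0.22]), np.float64(-0.00024541029445046547), (26.547828674316406, 21.769853591918945)) 44.06950490107857
hand (array([-12.15,   0.22]), np.float64(-0.00013275858034056398), (26.536195755004883, 21.749967575073242)) 43.91435322985689
resid [-0.2 -0. ] 0.00011265171410990149
down True 0.020814973124316793
t 86.5833
stack err [0.12 0.13] -0.02570190136424566
```

```bash
python3 - <<'E'
from h import *
if carton(527.5,342.5,2): lookstack(3)
E
```

```text
label (array([519.47, 344.81], dtype=float32), np.float64(-0.08179047076629553), array([264.47, 208.82]), (26.131702423095703, 22.100833892822266))
width 43.74311706486672 [531.69 343.98  91.57]
hand (array([-12.05,   0.04]), np.float64(-0.00018921759544987538), (26.271934509277344, 21.768295288085938)) 44.18580473774205
hand (array([-12.17,   0.02]), np.float64(-0.00015712650431431996), (26.264543533325195, 21.751007080078125)) 44.21014635828991
resid [-0.13 -0.02] 3.2091091135555416e-05
down True -0.0348839874386897
t 102.65
stack err [-0.01 -0.05] -0.00016005598151380696
```

Column built; retreat and make a final check of everything, including the drawer.

```bash
python3 - <<'E'
from h import *
s=env.read_state()['tool_pos']; env.move_l([s[0],s[1],320]); go(380,-140,330); env.hold(.3)
t=viewer.camera('top'); sc=viewer.camera('scene'); w=None
go(490,-40,300,YAW); env.hold(.3); w,_=snap('wrist')
go(400,-420,320); 
r=lambda i,s:cv2.resize(i,s,interpolation=cv2.INTER_CUBIC)
cv2.imwrite('pics/v14.png',np.vstack([np.hstack([r(t[60:290,90:420],(400,300)),r(sc[190:350,100:340],(400,300))]),np.hstack([r(w,(400,300)),r(sc[100:260,200:440],(400,300))])]))
E
```

```text
(no output)
```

View pics/v14.png

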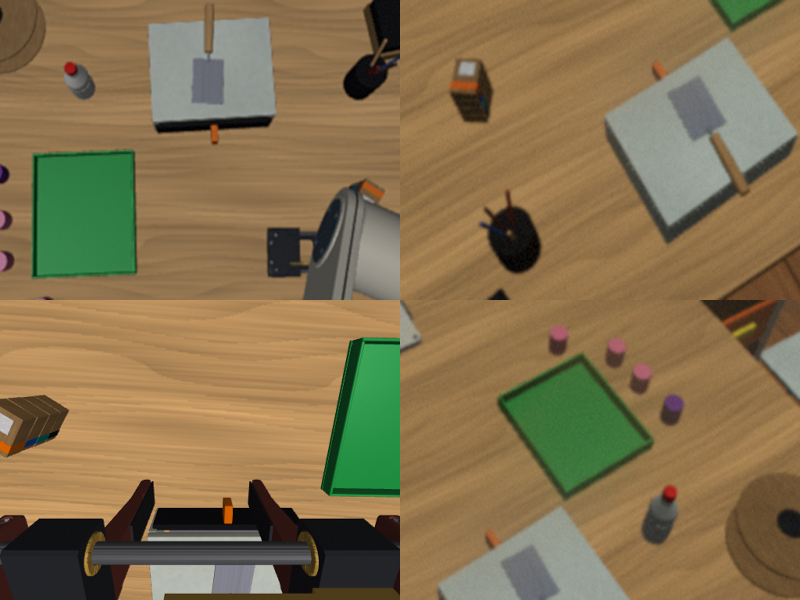

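The final pictures show the bin empty and the drawer shut, with its front flush to the unit at (212,124). The four cartons stand in one straight column at (470,90), and the bystanders have not moved.

```bash
python3 -c "
from station import env,workorder
env.hold(.5); print(env.read_state()['time_s'],workorder.sign_off())"
```

```text
the job is handed in; nothing more can be done
110.8583 None
```

The job is handed in at 111 s: the red and yellow tins stand in their own pockets, the drawer is shut, and the teal, blue and orange cartons are stacked square on the black-banded carton, within about 0.5 mm and 1.5° by camera.

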